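# Set the strip cutter's click dial to six

### The job

Set the little strip cutter to length six: turn its black dial gently counter-clockwise until you feel it meet its zero stop, without forcing it, then turn it clockwise by exactly six clicks. Once the dial rests in the sixth click, press the red lock button gently down and let it come back up; leave the paint jars, cup and brush where they are.

Things in the scene. Friction and masses are not known exactly. Their poses are not given: they have to be found in the camera images.
- dial_grip (a point): Centre of the grip of the black dial, on its vertical axis, 74 mm above the table. The point belongs to the housing: it does not turn with the dial. The ribbed grip is a cylinder 56 mm in diameter, to be grasped at any yaw, from 60 to 90 mm above the table; below it a flange 64 mm in diameter (54 to 60 mm) and the housing's flat top, 100 x 100 mm, at 52 mm.
- dial_top (a point): Centre of the dial's top face, 90 mm high, also fixed to the housing. The dial has notches 20 degrees apart. A click: about 0.18 N m resists on leaving a notch, fades to nil half-way, then the dial is pulled into the next notch; let go, it snaps into the nearer one. No mark or scale. Clockwise from above counts up; 12 clicks from zero to the far stop. It starts 2 to 5 clicks above zero, unknown.
- dial_stop: Hidden end stops in the housing (origin on the dial's axis, 52 mm high). The counter-clockwise stop is met 1 degree beyond the middle of the zero notch; let go, the dial springs back into that notch. They yield a little, as a spring of 5 N m/rad, and are delicate: under 16 N at 32 mm radius, 0.5 N m, on top of the click torque. 0.3 N m or more at the dial, which no click reaches, means that the stop is met.
- length_stop (a joint): Slide of the small brass length stop on the cutter's bed, m. The dial drives it by a fine screw: 0.00025 for each click, 0 at the zero notch, 0.0015 at the sixth, growing away from the blade. The reading's noise is larger than a click: only a coarse guide.
- cutter: The strip cutter, fixed to the table: a wooden board 150 mm (x) by 340 mm (y) by 12 mm. Origin on the table beneath the dial's axis; x points to the far side, y from the dial to the blade. The button is at y = -95 mm, the length stop near y = +130 mm; a dark blade arm lies across the board at y = +135 mm, up to 70 mm high.
- lock_button (a joint): Travel of the red lock button, m: 0 up, 0.010 fully down; it counts as pressed beyond 0.006. A spring of 0.8 N/mm brings it back, so fully down takes 8 N. It must not be pressed with more than 25 N.
- lock_button_top (a point): Centre of the top of the red lock button (26 mm in diameter, pressed straight down), 95 mm from the dial's axis.
- green_jar: Paint jar with a green cap, 38 mm in diameter, 55 mm high, loose; origin under its centre. A bystander.
- orange_jar: Paint jar with an orange cap, 38 mm in diameter, 55 mm high, loose; origin under its centre. A bystander.
- water_cup: Clear plastic cup, 68 mm in diameter, 75 mm high, loose; origin under its centre. A bystander.
- brush: Slim orange paint brush, 155 mm long, 8 mm thick, lying on the table along its own y axis, loose. A bystander.

How it is judged:
By the outcome, as a careful person would: the job done as asked, in the order asked, and still so for the second after the job is handed in, with the robot touching nothing.
It also fails if it takes over 72 s, if anything falls off the work surface, if the arm or the gripper's body presses on something with over 40 N, if the wrist force passes 120 N, or if a joint passes its speed limit or range.

### The arm

A 6-joint arm with a two-finger parallel gripper is mounted at the origin on the work surface. World frame = base frame: x ahead of the robot, y to its left, z up, the work surface at z = 0. Lengths are in m, angles in rad, forces in N, time in s.
With the tool pointing down it reaches from about 0.375 to 0.975 m from the base axis. Payload 3.8 kg.
Tool frame: the origin (TCP) lies midway between the tips of the shut fingers; the grasp point (between the pads) lies 19 mm behind it; z points along the fingers, y is the direction in which the jaws open and shut (so a half turn about z gives the same grasp; the last joint's range is limited). The gripper opens to 85 mm and grips with 20 to 120 N. Pads are 22 mm wide; open, the fingers measure 114 mm over their backs; the gripper's body (76 mm by 85 mm) begins 54 mm behind the grasp point. The pads swing forward as they close: fully open they stand 13 mm farther back than shut.
Start: joints at [1.213, 0.264, 1.604, -0, 1.274, -0.037], TCP at [0.213, 0.641, 0.231] pointing down, gripper open.
Joint ranges: [-2.63, 2.63], [-0.94, 2.18], [0.31, 2.57], [-1.31, 4.45], [0, 2.66], [-2.55, 2.55]. Speed limits (rad/s): [2.57, 2.57, 3.14, 3.14, 3.14, 3.14].

### API

Orientations are given as a rotation vector (axis times angle).
In Python, from workcell import bot gives the robot as it stands.
- The arm moves only by the tool arm_command, never from a script. Its argument "targets" is text: rows parted by semicolons, each of 7 numbers parted by spaces: the shift along the tool's x, y, z in mm, then the turn, a rotation vector about the tool's x, y, z in degrees, then the opening, from 0 (shut) to 1 (fully open). A call has 1 to 10 rows; each row is the pose to reach, as a shift and turn from the pose commanded when the call began, along the tool's axes at that moment; what a row does not reach only later rows make up. A row lasts 1/12 s, in which the tool goes at most 41.7 mm and 7.16 degrees, less where a joint would pass 70% of its speed; a pose out of reach is approached as far as the arm can. A call with a gripper value outside its range is refused whole. The fingers move at their own pace and stop on an object; "newtons" is the grip in N (left out, the last holds). Time passes only in rows, so rows that repeat a pose let the fingers close. It gives the time, the measured TCP pose, the force and the opening at its end, in the units of the state.
- bot.read_state(): the state, without advancing time (a new reading comes with each control period).
- bot.read_camera(name): name is "scene" or "top"; returns (picture, depth): 384x512x3 uint8, blue, green, red; 384x512 float32, m along the optical axis (not along the pixel's ray), 0 where there is no reading.
- bot.camera_params(name): a dict with "fov_y" (degrees; the focal length in pixels is half the picture's height over the tangent of half this angle, whatever the lens; pixels are square), "cx", "cy" (the principal point, pixels), "xyz" and "rotation" of the camera in the world. Camera axes: x right, y up, looking along -z (the intrinsics and any distortion apply to the point x, -y, -z); pixel columns grow to the right and rows downward; lengths in m; the calibration is good to about 2 mm. A picture is of the moment at which its call begins. camera_params takes no time and is no camera call.
- bot.finish_job(): hands the job in, once; it reports no verdict.
The state is a dict: "time": time; "q": joint angles; "joint_vel": joint speeds; "joint_torque": joint torques, N m; "tool_pos": TCP position; "tcp_rot": TCP orientation; "wrist_force": force on the tool from outside, world axes, zero at the start; "torque": the same for the moment, N m; "width": opening from 0.0 (shut) to 1.0 (fully open).
Only numpy, scipy, OpenCV 4.12 (cv2) and the standard library are available. Lean on these libraries where they do the work, as an engineer would, in place of code of your own. Each camera call takes 0.05 s, during which the arm holds its last target.

## Working session

There is one attempt and no reset: what is moved stays moved. The work goes in short steps, Python scripts to look and compute and a tool call to move; the robot and the scene stay as the last step left them, time stands still between calls to the robot, and variables do not carry over. Pictures are saved under pics/ and viewed, and the job is handed in when it is done.

Besides the shell and the picture viewer there is one more tool, called after "Request:" as a command line: name --argument value ..., lists and objects as JSON in quotes. arm_command: Moves the arm, as the interface text tells. Its arguments: {"type":"object","properties":{"targets":{"type":"string"},"newtons":{"type":"number"}},"required":["targets"]}

```bash
mkdir -p pics; ls; python3 - <<'E'
from workcell import bot
import cv2,numpy as np
for n in("scene","top"):
    p,d=bot.read_camera(n); cv2.imwrite(f"pics/{n}0.png",p); np.save(f"pics/{n}0.npy",d); print(n,bot.camera_params(n))
print(bot.read_state())
E
```

```text
pics
scene {'fov_y': 43.22517698852763, 'cx': 242.0301444289697, 'cy': 192.55677516772136, 'xyz': array([0.94948539, 0.25751861, 0.69975904]), 'rotation': array([0.37920974, 0.69200113, 1.99988228])}
top {'fov_y': 45.496145130960876, 'cx': 256.15532241426854, 'cy': 201.0432358600029, 'xyz': array([ 0.3903258 , -0.00826801,  0.95016043]), 'rotation': array([ 0.13522439, -0.14149386, -1.59522542])}
{'time': 0.1, 'q': array([ 1.21311406e+00,  2.64689992e-01,  1.60527494e+00,  1.59708599e-05,
        1.27371985e+00, -3.68911662e-02]), 'joint_vel': array([ 1.59369592e-04, -2.01689211e-03, -3.64385753e-03, -4.45361240e-04,
        1.68681394e-03,  1.73491829e-05]), 'joint_torque': array([ 6.44682514e-04, -5.16713011e+01, -3.68588555e+01, -1.60724917e-04,
        6.42051600e-03, -2.51876514e-05]), 'tool_pos': array([0.21259026, 0.63992647, 0.23005808]), 'tcp_rot': array([-0.50167879, -3.10084536,  0.00321742]), 'wrist_force': array([-0.05227817, -0.76799919, -0.10285945]), 'torque': array([-0.04311914, -0.00598023, -0.0329542 ]), 'width': 0.9975783256530293}
```

View pics/scene0.png

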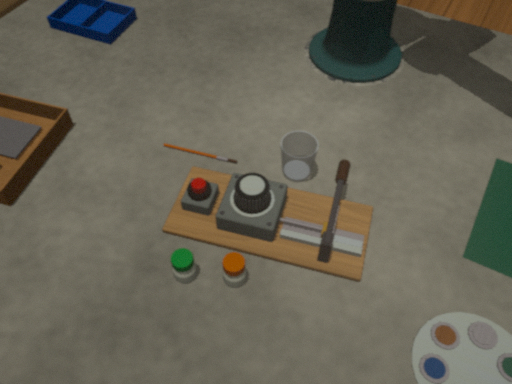

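View pics/top0.png

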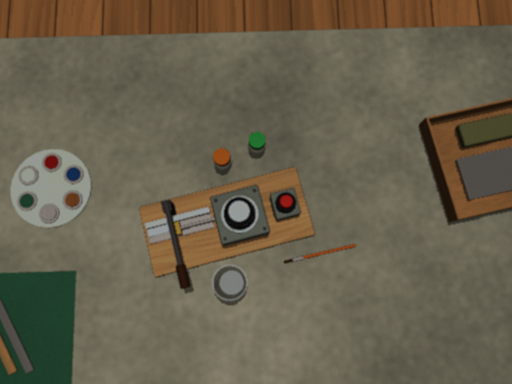

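Scene picture: dial at about (253,190), red button (199,187), jars (183,262) and (234,265), cup (298,155). Top picture: dial (240,211), button (286,202), jars (257,141) and (222,157), cup (230,283), brush around (320,253).

```bash
cat > h.py <<'E'
from workcell import bot
import cv2,numpy as np
from scipy.spatial.transform import Rotation as R
def ray(n,uv):
    c=bot.camera_params(n); f=192/np.tan(np.radians(c['fov_y']/2))
    M=R.from_rotvec(c['rotation']).as_matrix()
    return c['xyz'],M@np.array([(uv[0]-c['cx'])/f,-(uv[1]-c['cy'])/f,-1.])
def onz(n,uv,z):
    o,d=ray(n,uv); return o+d*(z-o[2])/d[2]
def dep(n,uv,D):
    o,d=ray(n,uv); return o+d*D
def tri(a,b):
    o1,d1=ray("scene",a);o2,d2=ray("top",b)
    s=np.linalg.lstsq(np.c_[d1,-d2],o2-o1,rcond=None)[0]
    p,q=o1+d1*s[0],o2+d2*s[1]; return (p+q)/2,np.linalg.norm(p-q)*1000
def blob(m,near,rad=60):
    n,l,s,c=cv2.connectedComponentsWithStats(m.astype(np.uint8))
    best=[(s[i,4],c[i],s[i]) for i in range(1,n) if np.hypot(*(c[i]-near))<rad and s[i,4]>15]
    return max(best,key=lambda t:t[0]) if best else None
E
python3 - <<'E'
from h import *
np.set_printoptions(precision=4,suppress=True)
near={'scene':dict(white=(253,187),red=(199,186),green=(183,258),orange=(234,262)),'top':dict(white=(239,211),red=(286,202),green=(257,140),orange=(222,156))}
z=dict(white=.09,red=.05,green=.055,orange=.055)
C={}
for n in near:
    p=cv2.imread(f"pics/{n}0.png");D=np.load(f"pics/{n}0.npy");h=cv2.cvtColor(p,cv2.COLOR_BGR2HSV);H,S,V=[h[...,i].astype(int) for i in range(3)]
    M=dict(white=(V>120)&(S<60),red=((H<6)|(H>174))&(S>150)&(V>70),green=(H>45)&(H<80)&(S>120)&(V>60),orange=(H>6)&(H<18)&(S>190)&(V>120))
    for k in M:
        b=blob(M[k],near[n][k],15)
        if b is None: print(n,k,None);continue
        C[n,k]=b[1];u,v=np.round(b[1]).astype(int)
        print(n,k,b[0],b[1],b[2][:4],'plane',onz(n,b[1],z[k]),'depth',dep(n,b[1],D[v,u]))
for k in z:
    if ('scene',k) in C and ('top',k) in C: print(k,tri(C['scene',k],C['top',k]))
# board outline and depth
D=np.load("pics/top0.npy")
for uv in [(230,283),(290,261),(355,246),(140,208),(297,170),(314,236),(156,274)]: print(uv,onz('top',uv,.012))
for uv in [(215,190),(258,188),(268,232),(222,244)]: print('housing',onz('top',uv,.052),dep('top',uv,D[uv[1],uv[0]]))
E
```

```text
scene white 368 [251.875  184.8451] [240 176  25  19] plane [0.5251 0.0204 0.09  ] depth [0.5234 0.0194 0.0875]
scene red 171 [198.0058 184.8129] [191 178  15  15] plane [ 0.5424 -0.076   0.05  ] depth [ 0.5512 -0.0688  0.064 ]
scene green 355 [181.5014 258.4648] [171 249  22  20] plane [ 0.6784 -0.0167  0.055 ] depth [ 0.678  -0.0171  0.0542]
scene orange 322 [233.236  261.9658] [223 253  21  19] plane [0.6448 0.0551 0.055 ] depth [0.6448 0.0551 0.0551]
top white 323 [238.6749 210.6718] [229 201  21  20] plane [0.5252 0.0198 0.09  ] depth [0.5253 0.0198 0.0893]
top red 133 [285.8496 200.7218] [280 195  13  13] plane [ 0.5488 -0.0735  0.05  ] depth [ 0.5466 -0.0726  0.0625]
top green 208 [256.649  139.7308] [249 132  16  16] plane [ 0.6756 -0.0188  0.055 ] depth [ 0.6751 -0.0188  0.0565]
top orange 192 [221.1823 156.1302] [214 149  16  15] plane [0.6431 0.0538 0.055 ] depth [0.644  0.054  0.0519]
white (array([0.5251, 0.0201, 0.0898]), np.float64(0.5207567144813786))
red (array([ 0.5473, -0.0725,  0.0575]), np.float64(0.9099330547335592))
green (array([ 0.6767, -0.0187,  0.0509]), np.float64(0.45012573863004895))
orange (array([0.6437, 0.0541, 0.0526]), np.float64(0.3801129594336379))
(230, 283) [0.3904 0.0432 0.012 ]
(290, 261) [ 0.4308 -0.0796  0.012 ]
(355, 246) [ 0.4574 -0.2139  0.012 ]
(140, 208) [0.5489 0.2268 0.012 ]
(297, 170) [ 0.6205 -0.1024  0.012 ]
(314, 236) [ 0.4803 -0.1311  0.012 ]
(156, 274) [0.4126 0.1924 0.012 ]
housing [0.5743 0.0675 0.052 ] [0.5832 0.0711 0.0086]
housing [ 0.5759 -0.0186  0.052 ] [ 0.5767 -0.0187  0.0482]
housing [ 0.487  -0.0357  0.052 ] [ 0.4873 -0.0358  0.049 ]
housing [0.466  0.0552 0.052 ] [0.466  0.0552 0.0523]
```

```bash
python3 - <<'E'
import cv2
p=cv2.imread("pics/top0.png")[120:310,130:370]; cv2.imwrite("pics/topz.png",cv2.resize(p,None,fx=3.1,fy=3.1,interpolation=cv2.INTER_CUBIC))
E
```

```text
(no output)
```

View pics/topz.png

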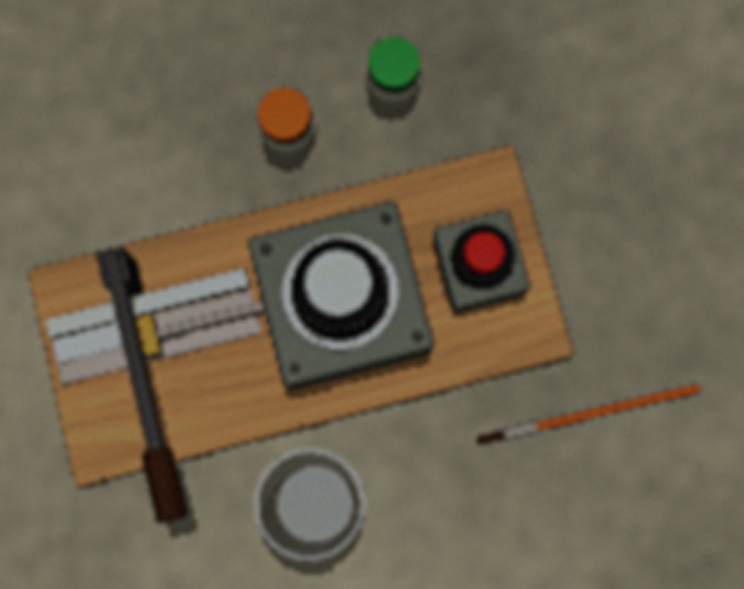

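Triangulated positions: the dial top is at (0.525, 0.020, 0.090) and the button is about 95.2 mm away at z≈0.058. Both agree with the given sizes. Next I work out the travel move.

```bash
cat >> h.py <<'E'
def rel(target):
    s=bot.read_state(); M=R.from_rotvec(s['tcp_rot']).as_matrix()
    return M.T@(np.array(target)-s['tool_pos'])*1000
def st():
    s=bot.read_state(); M=R.from_rotvec(s['tcp_rot']).as_matrix()
    print('t',round(s['time'],2),'q',np.round(s['q'],3),'pos',np.round(s['tool_pos']*1000,1),'x',np.round(M[:,0],3),'z',np.round(M[:,2],4),'F',np.round(s['wrist_force'],2),'T',np.round(s['torque'],3),'w',round(s['width'],3))
E
python3 -c "
from h import *
st();print(rel([.5252,.0200,.150]))"
```

```text
t 0.1 q [ 1.213  0.265  1.605  0.     1.274 -0.037] pos [212.6 639.9 230.1] x [-0.949  0.315  0.   ] z [-7.e-04 -2.e-03 -1.e+00] F [-0.05 -0.77 -0.1 ] T [-0.043 -0.006 -0.033] w 0.998
[-492.1456947  -489.55974648   81.0360249 ]
```

Request:
arm_command --targets "-246 -245 0 0 0 40 1;-492 -490 60 0 0 75 1;-492 -490 60 0 0 75 1;-492 -490 60 0 0 75 1;-492 -490 60 0 0 75 1;-492 -490 60 0 0 75 1;-492 -490 60 0 0 75 1;-492 -490 60 0 0 75 1;-492 -490 60 0 0 75 1;-492 -490 60 0 0 75 1" --newtons 40

```text
time: 0.93
tool_pos: [0.3997, 0.2678, 0.1965]
tcp_rot: [-2.228, -2.215, 0.0]
wrist_force: [-0.2, 0.3, -0.3]
width: 0.998
```

```bash
python3 -c "
from h import *
st();print(rel([.5252,.0200,.150]))"
```

```text
t 0.93 q [ 0.539 -0.082  2.046 -0.     1.179  0.544] pos [399.7 267.8 196.5] x [ 0.006  1.    -0.   ] z [-2.e-04 -1.e-04 -1.e+00] F [-0.21  0.25 -0.31] T [-0.02  -0.041 -0.052] w 0.998
[-247.09568913  126.96374102   46.50262687]
```

Request:
arm_command --targets "-247 127 26 0 0 0 1;-247 127 26 0 0 0 1;-247 127 26 0 0 0 1;-247 127 26 0 0 0 1;-247 127 26 0 0 0 1;-247 127 26 0 0 0 1;-247 127 26 0 0 0 1;-247 127 26 0 0 0 1;-247 127 26 0 0 0 1;-247 127 26 0 0 0 1"

```text
time: 1.77
tool_pos: [0.5259, 0.023, 0.1704]
tcp_rot: [-2.221, -2.22, 0.001]
wrist_force: [-0.2, -0.0, 0.5]
width: 1.003
```

```bash
python3 -c "
from h import *
st();print(rel([.5252,.0200,.062]))
for n in('scene','top'): cv2.imwrite(f'pics/{n}1.png',bot.read_camera(n)[0])
st();st()
p=cv2.imread('pics/scene1.png')[60:300,140:400];cv2.imwrite('pics/s1z.png',cv2.resize(p,None,fx=2.4,fy=2.4))"
```

```text
t 1.77 q [-4.000e-03  3.100e-02  1.985e+00  1.000e-03  1.126e+00 -3.000e-03] pos [525.9  23.  170.4] x [0.001 1.    0.001] z [-1.5e-03  5.0e-04 -1.0e+00] F [-0.23 -0.03  0.51] T [ 0.005  0.028 -0.007] w 1.003
[ -3.09919989  -0.56872123 108.41410543]
t 1.87 q [-0.002  0.031  1.985  0.     1.126 -0.004] pos [525.9  23.9 170.8] x [-0.001  1.     0.   ] z [-6.e-04  3.e-04 -1.e+00] F [-0.4   0.6   0.51] T [-0.034  0.039 -0.01 ] w 0.999
t 1.87 q [-0.002  0.031  1.985  0.     1.126 -0.004] pos [525.9  23.9 170.8] x [-0.001  1.     0.   ] z [-6.e-04  3.e-04 -1.e+00] F [-0.4   0.6   0.51] T [-0.034  0.039 -0.01 ] w 0.999
```

View pics/s1z.png

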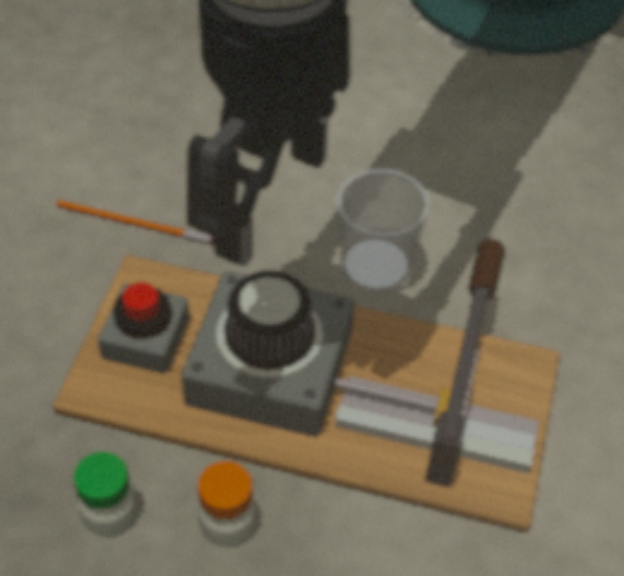

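The gripper is above the dial. The scene crop shows the dial free at (268,320) and nothing close to the fingers' way down.

Request:
arm_command --targets "-3 -0.5 30 0 0 0 1;-3.5 -0.5 60 0 0 0 1;-3.5 -0.5 80 0 0 0 1;-3.5 -0.5 95 0 0 0 1;-3.5 -0.5 95 0 0 0 1;-3.5 -0.5 95 0 0 0 1"

```text
time: 2.37
tool_pos: [0.5249, 0.0205, 0.0754]
tcp_rot: [-2.218, -2.222, 0.002]
wrist_force: [0.3, 0.1, 0.8]
width: 1.0
```

```bash
python3 -c "
from h import *
st();print(rel([.5252,.0200,.061]))
for n in('scene','top'): cv2.imwrite(f'pics/{n}2.png',bot.read_camera(n)[0])
st();print(rel([.5252,.0200,.061]))
p=cv2.imread('pics/scene2.png')[60:300,140:400];cv2.imwrite('pics/s2z.png',cv2.resize(p,None,fx=2.4,fy=2.4))
p=cv2.imread('pics/top2.png')[120:300,140:380];cv2.imwrite('pics/t2z.png',cv2.resize(p,None,fx=2.4,fy=2.4))"
```

```text
t 2.37 q [-0.008  0.137  2.067  0.     0.94  -0.01 ] pos [524.9  20.5  75.4] x [-0.002  1.     0.   ] z [-2.2e-03  1.0e-04 -1.0e+00] F [0.28 0.07 0.81] T [-0.031 -0.011  0.018] w 1.0
[-0.49949     0.35426217 14.35869701]
t 2.47 q [-0.009  0.135  2.064  0.     0.94  -0.01 ] pos [527.   20.1  77.4] x [-0.001  1.     0.   ] z [ 0.0022  0.     -1.    ] F [ 0.02 -0.22  1.02] T [0.05  0.002 0.031] w 1.0
[-0.13138444 -1.85660126 16.35383336]
```

View pics/s2z.png

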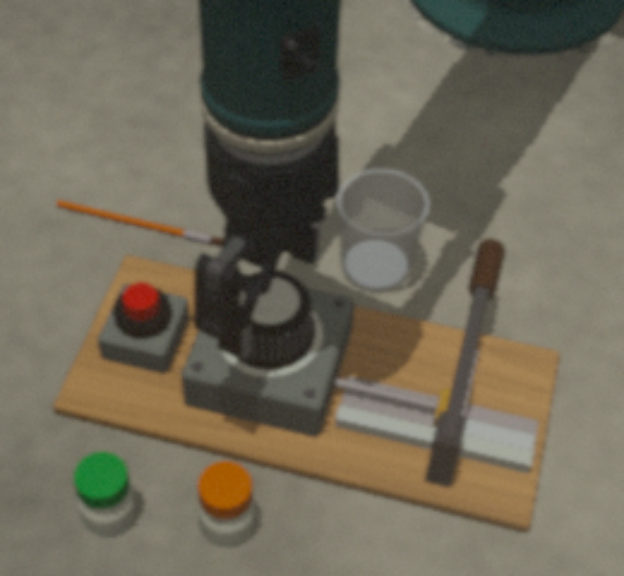

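View pics/t2z.png

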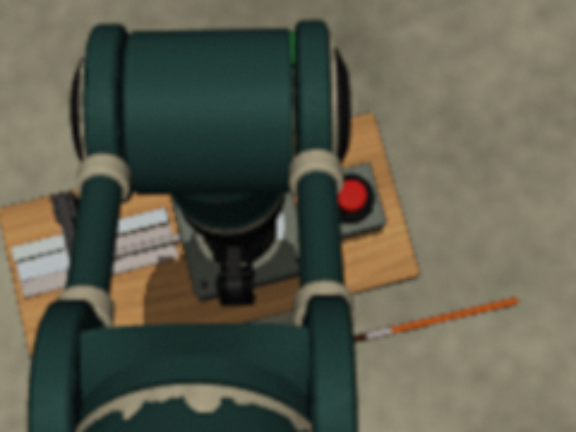

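Scene crop: the fingers straddle the dial, one on each side at about (230,310) and (300,260). The top view is mostly hidden by the arm. I'll lower to grip height and settle.

Request:
arm_command --targets "0 -0.5 8 0 0 0 1;0 -0.5 15 0 0 0 1;0 -0.5 15 0 0 0 1;0 -0.5 15 0 0 0 1;0 -0.5 15 0 0 0 1;0 -0.5 15 0 0 0 1"

```text
time: 2.97
tool_pos: [0.5258, 0.0193, 0.0612]
tcp_rot: [2.221, 2.221, 0.0]
wrist_force: [0.0, 0.2, -0.5]
width: 0.998
```

```bash
python3 -c "
from h import *
st();print(rel([.5252,.0200,.061]))"
```

```text
t 2.97 q [-0.011  0.156  2.076  0.     0.909 -0.011] pos [525.8  19.3  61.2] x [0. 1. 0.] z [ 4.e-04  0.e+00 -1.e+00] F [ 0.02  0.17 -0.52] T [-0.034 -0.001  0.002] w 0.998
[ 0.74307365 -0.59546711  0.15431037]
```

Request:
arm_command --targets "0 0 0 0 0 0 1;0 0 0 0 0 0 1"

```text
time: 3.13
tool_pos: [0.5258, 0.0193, 0.0612]
tcp_rot: [2.221, 2.221, 0.0]
wrist_force: [0.0, 0.2, -0.7]
width: 1.001
```

```bash
python3 -c "
from h import *
st();print(rel([.5252,.0200,.061]))"
```

```text
t 3.13 q [-0.011  0.156  2.076  0.     0.909 -0.011] pos [525.8  19.3  61.2] x [0. 1. 0.] z [ 4.e-04  0.e+00 -1.e+00] F [ 0.01  0.2  -0.72] T [-0.001  0.014  0.025] w 1.001
[ 0.70137877 -0.59952961  0.18675839]
```

Settled to within 1 mm. I'll trim the centring and close on the dial with 40 N.

Request:
arm_command --targets "0.6 -0.6 0 0 0 0 1;0.6 -0.6 0 0 0 0 0.75;0.6 -0.6 0 0 0 0 0.6;0.6 -0.6 0 0 0 0 0.5;0.6 -0.6 0 0 0 0 0.5;0.6 -0.6 0 0 0 0 0.5;0.6 -0.6 0 0 0 0 0.5;0.6 -0.6 0 0 0 0 0.5" --newtons 40

```text
time: 3.8
tool_pos: [0.5248, 0.02, 0.0613]
tcp_rot: [-2.221, -2.221, 0.001]
wrist_force: [-3.2, 0.9, 6.4]
width: 0.641
```

```bash
python3 -c "
from h import *
st()"
```

```text
t 3.8 q [-0.009  0.154  2.078  0.     0.91  -0.009] pos [524.8  20.   61.3] x [-0.  1.  0.] z [-5.e-04  0.e+00 -1.e+00] F [-3.18  0.9   6.39] T [ 0.051  0.583 -0.097] w 0.641
```

Request:
arm_command --targets "0 0 0 0 0 -2 0.5;0 0 0 0 0 -4 0.5;0 0 0 0 0 -4 0.5;0 0 0 0 0 -4 0.5"

```text
time: 4.13
tool_pos: [0.5248, 0.02, 0.0613]
tcp_rot: [-2.142, -2.297, 0.001]
wrist_force: [-3.3, 0.4, 5.8]
width: 0.639
```

```bash
python3 -c "
from h import *
st()"
```

```text
t 4.13 q [-0.009  0.154  2.078  0.     0.91  -0.079] pos [524.8  20.   61.3] x [-0.07   0.998  0.   ] z [-5.e-04  0.e+00 -1.e+00] F [-3.29  0.38  5.83] T [ 0.057  0.549 -0.106] w 0.639
```

Request:
arm_command --targets "0 0 0 0 0 -3 0.5;0 0 0 0 0 -6 0.5;0 0 0 0 0 -6 0.5;0 0 0 0 0 -6 0.5"

```text
time: 4.47
tool_pos: [0.5248, 0.02, 0.0613]
tcp_rot: [-2.018, -2.407, 0.001]
wrist_force: [-4.0, 1.0, 5.6]
width: 0.641
```

```bash
python3 -c "
from h import *
st()"
```

```text
t 4.47 q [-0.009  0.154  2.078 -0.     0.91  -0.184] pos [524.8  20.   61.3] x [-0.174  0.985 -0.   ] z [-4.e-04 -2.e-04 -1.e+00] F [-4.01  1.04  5.64] T [-0.013  0.527  0.162] w 0.641
```

Request:
arm_command --targets "0 0 0 0 0 -5 0.5;0 0 0 0 0 -10 0.5;0 0 0 0 0 -10 0.5;0 0 0 0 0 -10 0.5"

```text
time: 4.8
tool_pos: [0.5249, 0.02, 0.0613]
tcp_rot: [-1.801, -2.574, 0.0]
wrist_force: [-3.1, 0.2, 5.8]
width: 0.643
```

```bash
python3 -c "
from h import *
st()"
```

```text
t 4.8 q [-0.009  0.154  2.078 -0.     0.91  -0.359] pos [524.9  20.   61.3] x [-0.342  0.94   0.   ] z [-3.e-04 -0.e+00 -1.e+00] F [-3.13  0.2   5.79] T [-0.008  0.498  0.026] w 0.643
```

Request:
arm_command --targets "0 0 0 0 0 -2 0.5;0 0 0 0 0 -2 0.5"

```text
time: 4.97
tool_pos: [0.5249, 0.02, 0.0614]
tcp_rot: [-1.755, -2.605, 0.0]
wrist_force: [-2.6, 0.1, 5.1]
width: 0.641
```

```bash
python3 -c "
from h import *
st()"
```

```text
t 4.97 q [-0.009  0.154  2.077  0.     0.91  -0.395] pos [524.9  20.   61.4] x [-0.376  0.927  0.   ] z [-2.e-04  0.e+00 -1.e+00] F [-2.57  0.06  5.05] T [ 0.014  0.558 -0.086] w 0.641
```

Request:
arm_command --targets "0 0 0 0 0 -2 0.5;0 0 0 0 0 -2 0.5"

```text
time: 5.13
tool_pos: [0.5249, 0.02, 0.0613]
tcp_rot: [-1.709, -2.636, 0.0]
wrist_force: [-2.4, 0.3, 4.6]
width: 0.647
```

```bash
python3 -c "
from h import *
st()"
```

```text
t 5.13 q [-0.009  0.154  2.078  0.     0.91  -0.43 ] pos [524.9  20.   61.3] x [-0.408  0.913  0.   ] z [-3.e-04  0.e+00 -1.e+00] F [-2.36  0.27  4.63] T [0.019 0.475 0.002] w 0.647
```

Request:
arm_command --targets "0 0 0 0 0 -3 0.5;0 0 0 0 0 -3 0.5"

```text
time: 5.3
tool_pos: [0.5249, 0.02, 0.0613]
tcp_rot: [-1.638, -2.68, 0.0]
wrist_force: [-2.6, 0.6, 5.3]
width: 0.644
```

```bash
python3 -c "
from h import *
st()"
```

```text
t 5.3 q [-0.009  0.154  2.078 -0.     0.91  -0.483] pos [524.9  20.   61.3] x [-0.456  0.89   0.   ] z [-2.e-04 -0.e+00 -1.e+00] F [-2.58  0.62  5.26] T [0.04  0.471 0.083] w 0.644
```

Request:
arm_command --targets "0 0 0 0 0 -3 0.5;0 0 0 0 0 -3 0.5"

```text
time: 5.47
tool_pos: [0.5249, 0.02, 0.0613]
tcp_rot: [-1.568, -2.722, 0.0]
wrist_force: [-3.5, -0.5, 5.8]
width: 0.645
```

```bash
python3 -c "
from h import *
st()"
```

```text
t 5.47 q [-0.009  0.154  2.078 -0.     0.91  -0.535] pos [524.9  20.   61.3] x [-0.502  0.865  0.   ] z [-1.e-04 -0.e+00 -1.e+00] F [-3.5  -0.52  5.83] T [ 0.013  0.447 -0.072] w 0.645
```

Request:
arm_command --targets "0 0 0 0 0 -3 0.5;0 0 0 0 0 -3 0.5"

```text
time: 5.63
tool_pos: [0.5249, 0.02, 0.0613]
tcp_rot: [-1.495, -2.763, 0.0]
wrist_force: [-2.8, 0.6, 5.9]
width: 0.639
```

```bash
python3 -c "
from h import *
st()"
```

```text
t 5.63 q [-0.009  0.154  2.078 -0.     0.91  -0.588] pos [524.9  20.   61.3] x [-0.547  0.837  0.   ] z [-2.e-04 -1.e-04 -1.e+00] F [-2.82  0.63  5.9 ] T [0.078 0.41  0.199] w 0.639
```

Request:
arm_command --targets "0 0 0 0 0 -4 0.5;0 0 0 0 0 -4 0.5"

```text
time: 5.8
tool_pos: [0.5249, 0.02, 0.0613]
tcp_rot: [-1.398, -2.813, 0.0]
wrist_force: [-2.6, -0.3, 5.7]
width: 0.642
```

```bash
python3 -c "
from h import *
st()"
```

```text
t 5.8 q [-0.009  0.154  2.078 -0.     0.91  -0.658] pos [524.9  20.   61.3] x [-0.604  0.797  0.   ] z [-2.e-04 -1.e-04 -1.e+00] F [-2.64 -0.33  5.66] T [-0.02   0.472  0.194] w 0.642
```

Request:
arm_command --targets "0 0 0 0 0 -3 0.5;0 0 0 0 0 -3 0.5"

```text
time: 5.97
tool_pos: [0.5249, 0.02, 0.0613]
tcp_rot: [-1.326, -2.848, -0.0]
wrist_force: [-2.8, -0.1, 5.9]
width: 0.648
```

```bash
python3 -c "
from h import *
st()"
```

```text
t 5.97 q [-0.009  0.154  2.077  0.     0.91  -0.709] pos [524.9  20.   61.3] x [-0.644  0.765  0.   ] z [-1.e-04  1.e-04 -1.e+00] F [-2.85 -0.07  5.91] T [ 0.013  0.479 -0.033] w 0.648
```

```bash
cat >> h.py <<'E'
def av(n=6):
    T=[];J=[]
    for i in range(n):
        s=bot.read_state();T.append(s['torque'][2]);J.append(s['joint_torque'][5]); bot.read_camera('scene')
    print('t',round(s['time'],2),'deg',round(np.degrees(-0.009-s['q'][5]),2),'Tz',round(np.mean(T),3),'sd',round(np.std(T),3),'J6',np.round(np.mean(J),3),'sd',round(np.std(J),4),'F',np.round(s['wrist_force'],1),'w',round(s['width'],3))
E
python3 -c "
from h import *
av()"
```

```text
t 6.22 deg 39.98 Tz -0.082 sd 0.036 J6 -0.204 sd 0.1314 F [-3.1 -0.2  5.4] w 0.645
```

Request:
arm_command --targets "0 0 0 0 0 -1.5 0.5;0 0 0 0 0 -3 0.5;0 0 0 0 0 -3 0.5"

```text
time: 6.52
tool_pos: [0.5249, 0.02, 0.0613]
tcp_rot: [-1.252, -2.881, 0.0]
wrist_force: [-2.9, 1.4, 5.5]
width: 0.645
```

```bash
python3 -c "
from h import *
av()"
```

```text
t 6.77 deg 43.0 Tz 0.011 sd 0.029 J6 -0.035 sd 0.0776 F [-2.7  1.2  5.5] w 0.647
```

Request:
arm_command --targets "0 0 0 0 0 -1.5 0.5;0 0 0 0 0 -1.5 0.5"

```text
time: 6.98
tool_pos: [0.525, 0.02, 0.0613]
tcp_rot: [-1.214, -2.897, -0.0]
wrist_force: [-2.7, 0.5, 5.5]
width: 0.643
```

```bash
python3 -c "
from h import *
av()"
```

```text
t 7.23 deg 44.49 Tz -0.066 sd 0.027 J6 -0.105 sd 0.0599 F [-3.4  0.8  4.8] w 0.645
```

Request:
arm_command --targets "0 0 0 0 0 -1.5 0.5;0 0 0 0 0 -1.5 0.5"

```text
time: 7.45
tool_pos: [0.525, 0.02, 0.0613]
tcp_rot: [-1.176, -2.913, -0.0]
wrist_force: [-2.2, 0.6, 6.2]
width: 0.644
```

```bash
python3 -c "
from h import *
av()"
```

```text
t 7.7 deg 46.0 Tz 0.05 sd 0.037 J6 0.004 sd 0.064 F [-2.7  1.4  5.5] w 0.638
```

```bash
python3 -c "
from h import *
for i in range(12):
    s=bot.read_state(); bot.read_camera('scene'); print(round(s['time'],2),np.round(s['torque'],3),np.round(s['joint_torque'][5],3),np.round(s['joint_vel'][5],4),np.round(s['q'][5],4))"
```

```text
7.75 [0.059 0.368 0.068] 0.046 -0.0016 -0.8119
7.8 [0.061 0.409 0.049] 0.046 0.0014 -0.8119
7.85 [ 0.051  0.426 -0.02 ] 0.046 -0.0013 -0.8119
7.9 [0.005 0.429 0.006] 0.046 -0.0004 -0.8119
7.95 [0.03  0.424 0.063] 0.046 0.0007 -0.8119
8.0 [0.052 0.462 0.024] 0.046 -0.0013 -0.8119
8.05 [0.075 0.412 0.053] 0.046 0.0 -0.8119
8.1 [0.034 0.447 0.007] 0.046 0.0003 -0.8119
8.15 [0.009 0.449 0.065] 0.046 -0.0019 -0.8119
8.2 [0.079 0.501 0.082] 0.046 0.0004 -0.8119
8.25 [0.038 0.437 0.081] 0.046 -0.0003 -0.8119
8.3 [0.034 0.43  0.057] 0.046 -0.0013 -0.8119
```

Request:
arm_command --targets "0 0 0 0 0 -2 0.5;0 0 0 0 0 -2 0.5"

```text
time: 8.52
tool_pos: [0.525, 0.02, 0.0613]
tcp_rot: [-1.124, -2.934, 0.0]
wrist_force: [-2.6, -0.3, 4.6]
width: 0.64
```

```bash
python3 -c "
from h import *
av(8)"
```

```text
t 8.87 deg 48.01 Tz 0.128 sd 0.029 J6 0.092 sd 0.0785 F [-3.1  0.1  5.8] w 0.642
```

Request:
arm_command --targets "0 0 0 0 0 -3 0.5;0 0 0 0 0 -3 0.5"

```text
time: 9.08
tool_pos: [0.525, 0.02, 0.0613]
tcp_rot: [-1.046, -2.962, 0.0]
wrist_force: [-2.3, 1.9, 5.3]
width: 0.642
```

```bash
python3 -c "
from h import *
av(8)"
```

```text
t 9.43 deg 51.02 Tz 0.151 sd 0.058 J6 0.079 sd 0.1571 F [-1.9  0.6  5.2] w 0.642
```

```bash
cat >> h.py <<'E'
def j(n=4):
    L=[]
    for i in range(n):
        s=bot.read_state();bot.read_camera('scene');L.append((round(float(s['joint_torque'][5]),3),round(float(s['torque'][2]),3)))
    print('t',round(s['time'],2),'deg',round(np.degrees(-0.009-s['q'][5]),2),L)
E
python3 -c "
from h import *
j()"
```

```text
t 9.63 deg 51.02 [(0.165, 0.142), (0.165, 0.165), (0.165, 0.203), (0.165, 0.155)]
```

Request:
arm_command --targets "0 0 0 0 0 -3 0.5;0 0 0 0 0 -3 0.5"

```text
time: 9.85
tool_pos: [0.5249, 0.0201, 0.0613]
tcp_rot: [-0.968, -2.989, 0.0]
wrist_force: [-3.0, 0.6, 5.2]
width: 0.64
```

```bash
python3 -c "
from h import *
j(6)"
```

```text
t 10.1 deg 53.99 [(-0.264, 0.123), (-0.005, 0.199), (0.11, 0.172), (0.131, 0.173), (0.136, 0.153), (0.137, 0.153)]
```

Request:
arm_command --targets "0 0 0 0 0 -3 0.5;0 0 0 0 0 -3 0.5"

```text
time: 10.32
tool_pos: [0.525, 0.02, 0.0613]
tcp_rot: [-0.889, -3.013, 0.0]
wrist_force: [-3.2, 0.4, 4.5]
width: 0.641
```

```bash
python3 -c "
from h import *
j(6)"
```

```text
t 10.57 deg 57.01 [(-0.134, 0.317), (0.155, 0.29), (0.253, 0.289), (0.274, 0.263), (0.278, 0.244), (0.278, 0.28)]
```

Request:
arm_command --targets "0 0 0 0 0 -3 0.5;0 0 0 0 0 -3 0.5"

```text
time: 10.78
tool_pos: [0.525, 0.0201, 0.0613]
tcp_rot: [-0.812, -3.035, -0.0]
wrist_force: [-2.2, 0.5, 4.8]
width: 0.641
```

```bash
python3 -c "
from h import *
j(6)"
```

```text
t 11.03 deg 59.96 [(-0.512, -0.152), (-0.282, -0.155), (-0.185, -0.08), (-0.164, -0.144), (-0.16, -0.128), (-0.159, -0.211)]
```

Request:
arm_command --targets "0 0 0 0 0 -1.5 0.5;0 0 0 0 0 -1.5 0.5"

```text
time: 11.25
tool_pos: [0.525, 0.02, 0.0613]
tcp_rot: [0.773, 3.045, 0.0]
wrist_force: [-2.8, 1.3, 6.1]
width: 0.642
```

```bash
python3 -c "
from h import *
j(5)"
```

```text
t 11.45 deg 61.47 [(-0.264, -0.113), (-0.165, -0.103), (-0.119, -0.104), (-0.108, -0.094), (-0.106, -0.147)]
```

Request:
arm_command --targets "0 0 0 0 0 -1.5 0.5;0 0 0 0 0 -1.5 0.5"

```text
time: 11.67
tool_pos: [0.525, 0.0201, 0.0613]
tcp_rot: [-0.733, -3.055, -0.0]
wrist_force: [-2.9, 0.4, 4.9]
width: 0.648
```

```bash
python3 -c "
from h import *
j(5)"
```

```text
t 11.87 deg 62.98 [(-0.211, -0.004), (-0.098, -0.022), (-0.054, -0.015), (-0.043, -0.059), (-0.041, -0.052)]
```

No stop at the third notch: the resistance is fading. I'll go on to the next notch.

Request:
arm_command --targets "0 0 0 0 0 -4 0.5;0 0 0 0 0 -8 0.5;0 0 0 0 0 -12 0.5;0 0 0 0 0 -14 0.5;0 0 0 0 0 -14 0.5"

```text
time: 12.33
tool_pos: [0.525, 0.0201, 0.0613]
tcp_rot: [0.353, 3.122, 0.0]
wrist_force: [-2.6, 1.6, 4.3]
width: 0.645
```

```bash
python3 -c "
from h import *
j(5)"
```

```text
t 12.53 deg 77.0 [(-0.055, 0.211), (-0.001, 0.16), (0.114, 0.119), (0.133, 0.124), (0.136, 0.14)]
```

Request:
arm_command --targets "0 0 0 0 0 -1.5 0.5;0 0 0 0 0 -1.5 0.5"

```text
time: 12.75
tool_pos: [0.525, 0.0201, 0.0613]
tcp_rot: [0.315, 3.126, 0.001]
wrist_force: [-2.1, 0.5, 5.2]
width: 0.646
```

```bash
python3 -c "
from h import *
j(5)"
```

```text
t 12.95 deg 78.46 [(-0.365, -0.191), (-0.205, -0.133), (-0.159, -0.1), (-0.15, -0.141), (-0.148, -0.127)]
```

Request:
arm_command --targets "0 0 0 0 0 -1.5 0.5;0 0 0 0 0 -1.5 0.5"

```text
time: 13.17
tool_pos: [0.525, 0.0201, 0.0613]
tcp_rot: [0.275, 3.13, 0.001]
wrist_force: [-2.8, 0.7, 4.9]
width: 0.648
```

```bash
python3 -c "
from h import *
j(5)"
```

```text
t 13.37 deg 79.95 [(-0.311, -0.15), (-0.277, -0.233), (-0.24, -0.181), (-0.231, -0.241), (-0.229, -0.142)]
```

Request:
arm_command --targets "0 0 0 0 0 -1.5 0.5;0 0 0 0 0 -1.5 0.5"

```text
time: 13.58
tool_pos: [0.525, 0.0201, 0.0613]
tcp_rot: [0.233, 3.133, 0.001]
wrist_force: [-2.8, 1.7, 5.4]
width: 0.64
```

```bash
python3 -c "
from h import *
j(5)"
```

```text
t 13.78 deg 81.45 [(-0.346, -0.196), (-0.359, -0.278), (-0.317, -0.318), (-0.305, -0.272), (-0.303, -0.273)]
```

Request:
arm_command --targets "0 0 0 0 0 -1 0.5;0 0 0 0 0 -1 0.5"

```text
time: 14.0
tool_pos: [0.5251, 0.0201, 0.0613]
tcp_rot: [0.207, 3.135, 0.001]
wrist_force: [-2.2, 2.0, 5.0]
width: 0.644
```

```bash
python3 -c "
from h import *
j(5)"
```

```text
t 14.2 deg 82.45 [(-0.372, -0.259), (-0.29, -0.152), (-0.258, -0.207), (-0.251, -0.207), (-0.249, -0.286)]
```

Request:
arm_command --targets "0 0 0 0 0 2.5 0.5;0 0 0 0 0 4.5 0.5;0 0 0 0 0 4.5 0.5"

```text
time: 14.5
tool_pos: [0.525, 0.0201, 0.0613]
tcp_rot: [0.332, 3.124, 0.0]
wrist_force: [-2.5, 1.3, 4.9]
width: 0.642
```

```bash
python3 -c "
from h import *
j(5)"
```

```text
t 14.7 deg 77.97 [(0.267, 0.005), (0.029, -0.065), (-0.041, -0.076), (-0.055, -0.015), (-0.058, -0.029)]
```

The torque reached 0.30 N m and then dropped slightly, which could be the grip slipping. I'll firm up the grip and confirm the stop in small steps.

Request:
arm_command --targets "0 0 0 0 0 0 0.5;0 0 0 0 0 0 0.5;0 0 0 0 0 0 0.5" --newtons 75

```text
time: 15.0
tool_pos: [0.525, 0.0201, 0.0615]
tcp_rot: [-0.33, -3.124, -0.0]
wrist_force: [-3.6, 1.2, 6.3]
width: 0.636
```

```bash
python3 -c "
from h import *
j(3);st()"
```

```text
t 15.1 deg 77.98 [(-0.025, -0.003), (-0.025, -0.026), (-0.025, -0.003)]
t 15.15 q [-0.009  0.154  2.077  0.     0.91  -1.37 ] pos [525.1  20.1  61.5] x [-0.978  0.209 -0.   ] z [ 1.e-04  2.e-04 -1.e+00] F [-3.66  0.13  7.09] T [ 0.116  0.574 -0.021] w 0.638
```

Request:
arm_command --targets "0 0 0 0 0 -2 0.5;0 0 0 0 0 -2 0.5"

```text
time: 15.32
tool_pos: [0.5251, 0.0201, 0.0615]
tcp_rot: [0.274, 3.13, 0.001]
wrist_force: [-2.9, 0.8, 6.9]
width: 0.632
```

```bash
python3 -c "
from h import *
j(5)"
```

```text
t 15.52 deg 79.95 [(-0.374, -0.169), (-0.298, -0.245), (-0.238, -0.227), (-0.224, -0.191), (-0.222, -0.23)]
```

Request:
arm_command --targets "0 0 0 0 0 -1 0.5;0 0 0 0 0 -1 0.5"

```text
time: 15.73
tool_pos: [0.525, 0.0201, 0.0615]
tcp_rot: [-0.248, -3.132, -0.001]
wrist_force: [-3.1, 0.6, 6.5]
width: 0.637
```

```bash
python3 -c "
from h import *
j(5)"
```

```text
t 15.93 deg 80.95 [(-0.334, -0.193), (-0.269, -0.202), (-0.237, -0.208), (-0.229, -0.252), (-0.228, -0.256)]
```

Request:
arm_command --targets "0 0 0 0 0 -1.5 0.5;0 0 0 0 0 -1.5 0.5"

```text
time: 16.15
tool_pos: [0.5251, 0.0201, 0.0615]
tcp_rot: [0.206, 3.135, 0.001]
wrist_force: [-3.6, 1.7, 7.0]
width: 0.634
```

```bash
python3 -c "
from h import *
j(5)"
```

```text
t 16.35 deg 82.46 [(-0.368, -0.153), (-0.244, -0.164), (-0.199, -0.219), (-0.189, -0.208), (-0.187, -0.186)]
```

Request:
arm_command --targets "0 0 0 0 0 -1 0.5;0 0 0 0 0 -1 0.5"

```text
time: 16.57
tool_pos: [0.5251, 0.0201, 0.0616]
tcp_rot: [0.179, 3.136, 0.001]
wrist_force: [-2.6, 0.9, 6.0]
width: 0.634
```

```bash
python3 -c "
from h import *
j(5)"
```

```text
t 16.77 deg 83.45 [(-0.365, -0.197), (-0.278, -0.269), (-0.247, -0.263), (-0.24, -0.234), (-0.239, -0.19)]
```

Request:
arm_command --targets "0 0 0 0 0 -1.5 0.5;0 0 0 0 0 -1.5 0.5"

```text
time: 16.98
tool_pos: [0.525, 0.0202, 0.0615]
tcp_rot: [0.138, 3.139, 0.001]
wrist_force: [-4.1, -0.0, 6.4]
width: 0.635
```

```bash
python3 -c "
from h import *
j(5)"
```

```text
t 17.18 deg 84.93 [(-0.606, -0.386), (-0.505, -0.453), (-0.457, -0.443), (-0.445, -0.425), (-0.443, -0.419)]
```

Request:
arm_command --targets "0 0 0 0 0 -1.5 0.5;0 0 0 0 0 -1.5 0.5"

```text
time: 17.4
tool_pos: [0.525, 0.0201, 0.0615]
tcp_rot: [-0.097, -3.14, -0.001]
wrist_force: [-3.0, 2.2, 7.1]
width: 0.632
```

```bash
python3 -c "
from h import *
j(5)
for n in('scene','top'): cv2.imwrite(f'pics/{n}3.png',bot.read_camera(n)[0])
p=cv2.imread('pics/scene3.png')[100:280,160:400];cv2.imwrite('pics/s3z.png',cv2.resize(p,None,fx=3,fy=3))"
```

```text
t 17.6 deg 86.44 [(-0.554, -0.35), (-0.423, -0.342), (-0.377, -0.338), (-0.367, -0.369), (-0.364, -0.334)]
```

View pics/s3z.png

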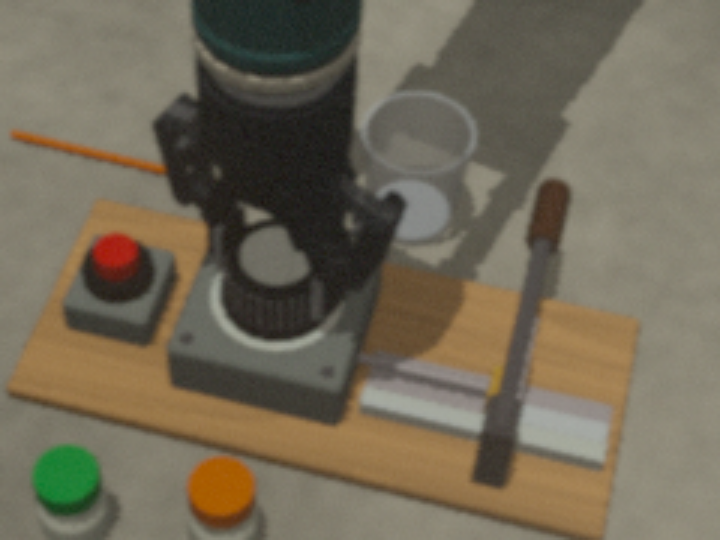

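The picture shows the fingers on the dial at about (225,250) and (365,260), with nothing disturbed. The torque reached 0.44 N m, well above any click, so the stop is met without exceeding 0.5. I'll back off, let go so the dial springs into the zero notch, and regrip for a fresh angle reference.

Request:
arm_command --targets "0 0 0 0 0 3 0.5;0 0 0 0 0 5.5 0.5;0 0 0 0 0 5.5 0.5;0 0 0 0 0 5.5 0.5"

```text
time: 18.08
tool_pos: [0.5251, 0.0202, 0.0616]
tcp_rot: [0.249, 3.132, 0.001]
wrist_force: [-3.5, 1.0, 6.2]
width: 0.633
```

```bash
python3 -c "
from h import *
j(5)"
```

```text
t 18.28 deg 80.95 [(-0.181, -0.261), (-0.281, -0.295), (-0.288, -0.269), (-0.289, -0.265), (-0.289, -0.222)]
```

Request:
arm_command --targets "0 0 0 0 0 0 0.85;0 0 0 0 0 0 0.85;0 0 0 0 0 0 0.85;0 0 -1 0 0 0 0.85;0 0 -1 0 0 0 0.85;0 0 -1 0 0 0 0.85"

```text
time: 18.83
tool_pos: [0.5251, 0.0199, 0.062]
tcp_rot: [0.246, 3.132, -0.0]
wrist_force: [0.2, 1.1, -0.0]
width: 0.848
```

```bash
python3 -c "
from h import *
j(4);st();print(rel([.5251,.0200,.0625]))"
```

```text
t 18.98 deg 81.02 [(0.001, -0.033), (0.001, 0.05), (0.0, -0.033), (0.0, -0.035)]
t 19.03 q [-0.009  0.153  2.077 -0.     0.911 -1.423] pos [525.   19.9  62. ] x [-0.988  0.156 -0.   ] z [ 1.e-04 -0.e+00 -1.e+00] F [ 0.12 -0.51 -1.02] T [0.042 0.02  0.004] w 0.849
[-0.06744551  0.06631379 -0.5442848 ]
```

Request:
arm_command --targets "0 0 0 0 0 0 0.7;0 0 0 0 0 0 0.6;0 0 0 0 0 0 0.5;0 0 0 0 0 0 0.5;0 0 0 0 0 0 0.5;0 0 0 0 0 0 0.5" --newtons 60

```text
time: 19.53
tool_pos: [0.5251, 0.0201, 0.0624]
tcp_rot: [0.247, 3.132, 0.0]
wrist_force: [-1.8, 1.4, 6.3]
width: 0.636
```

```bash
python3 -c "
from h import *
j(4);st()"
```

```text
t 19.68 deg 81.02 [(-0.029, -0.038), (-0.029, -0.015), (-0.029, -0.003), (-0.029, -0.062)]
t 19.73 q [-0.009  0.153  2.077  0.     0.912 -1.423] pos [525.1  20.1  62.4] x [-0.988  0.157 -0.   ] z [ 2.e-04  3.e-04 -1.e+00] F [-1.8   1.6   5.46] T [ 0.188  0.318 -0.044] w 0.637
```

Request:
arm_command --targets "0 0 0 0 0 3 0.5;0 0 0 0 0 3 0.5"

```text
time: 19.9
tool_pos: [0.5251, 0.0201, 0.0624]
tcp_rot: [0.331, 3.124, 0.0]
wrist_force: [-1.5, 0.6, 5.7]
width: 0.636
```

```bash
python3 -c "
from h import *
j(5)"
```

```text
t 20.1 deg 78.04 [(0.485, 0.127), (0.255, 0.129), (0.16, 0.12), (0.138, 0.074), (0.134, 0.139)]
```

Request:
arm_command --targets "0 0 0 0 0 3 0.5;0 0 0 0 0 3 0.5"

```text
time: 20.32
tool_pos: [0.5251, 0.0201, 0.0624]
tcp_rot: [0.413, 3.114, 0.0]
wrist_force: [-2.7, 0.9, 5.8]
width: 0.635
```

```bash
python3 -c "
from h import *
j(5)"
```

```text
t 20.52 deg 75.05 [(0.52, 0.149), (0.321, 0.148), (0.226, 0.177), (0.205, 0.21), (0.2, 0.189)]
```

Request:
arm_command --targets "0 0 0 0 0 4 0.5;0 0 0 0 0 4 0.5"

```text
time: 20.73
tool_pos: [0.5251, 0.0201, 0.0624]
tcp_rot: [0.523, 3.098, 0.0]
wrist_force: [-2.8, 1.6, 5.6]
width: 0.634
```

```bash
python3 -c "
from h import *
j(5)"
```

```text
t 20.93 deg 71.03 [(0.555, 0.004), (0.237, 0.022), (0.109, 0.068), (0.08, 0.067), (0.073, 0.083)]
```

Request:
arm_command --targets "0 0 0 0 0 4 0.5;0 0 0 0 0 4 0.5"

```text
time: 21.15
tool_pos: [0.525, 0.02, 0.0624]
tcp_rot: [0.631, 3.078, 0.0]
wrist_force: [-2.7, 0.8, 5.5]
width: 0.636
```

```bash
python3 -c "
from h import *
j(5)"
```

```text
t 21.35 deg 67.01 [(0.567, 0.045), (0.036, -0.171), (-0.14, -0.122), (-0.165, -0.174), (-0.169, -0.151)]
```

Request:
arm_command --targets "0 0 0 0 0 3 0.5;0 0 0 0 0 3 0.5"

```text
time: 21.57
tool_pos: [0.525, 0.0201, 0.0624]
tcp_rot: [0.711, 3.06, 0.001]
wrist_force: [-2.2, 0.5, 4.6]
width: 0.64
```

```bash
python3 -c "
from h import *
j(5)"
```

```text
t 21.77 deg 64.01 [(0.144, -0.222), (-0.057, -0.158), (-0.144, -0.163), (-0.163, -0.189), (-0.167, -0.173)]
```

Request:
arm_command --targets "0 0 0 0 0 3 0.5;0 0 0 0 0 3 0.5"

```text
time: 21.98
tool_pos: [0.5251, 0.02, 0.0624]
tcp_rot: [0.789, 3.041, 0.0]
wrist_force: [-2.0, 0.6, 5.2]
width: 0.639
```

```bash
python3 -c "
from h import *
j(5)"
```

```text
t 22.18 deg 61.02 [(0.397, -0.026), (0.085, -0.068), (-0.012, -0.017), (-0.032, -0.032), (-0.036, -0.006)]
```

One click in 20° gives a clean torque profile, returning to the same residual (−0.036) as at the start. Five more clicks, checked one by one.

Request:
arm_command --targets "0 0 0 0 0 3 0.5;0 0 0 0 0 6 0.5;0 0 0 0 0 6 0.5"

```text
time: 22.48
tool_pos: [0.5251, 0.02, 0.0624]
tcp_rot: [0.948, 2.995, 0.0]
wrist_force: [-2.1, 1.2, 4.4]
width: 0.641
```

```bash
python3 -c "
from h import *
j(4)"
```

```text
t 22.63 deg 55.05 [(0.554, 0.155), (0.358, 0.246), (0.259, 0.235), (0.236, 0.234)]
```

Request:
arm_command --targets "0 0 0 0 0 4 0.5;0 0 0 0 0 8 0.5;0 0 0 0 0 11 0.5;0 0 0 0 0 11 0.5"

```text
time: 23.02
tool_pos: [0.525, 0.02, 0.0624]
tcp_rot: [-1.232, -2.89, -0.0]
wrist_force: [-2.4, 0.3, 6.1]
width: 0.635
```

```bash
python3 -c "
from h import *
j(4)"
```

```text
t 23.17 deg 44.02 [(0.293, -0.154), (0.09, -0.064), (-0.008, -0.084), (-0.034, -0.014)]
```

Request:
arm_command --targets "0 0 0 0 0 3 0.5;0 0 0 0 0 3 0.5"

```text
time: 23.38
tool_pos: [0.525, 0.02, 0.0624]
tcp_rot: [-1.305, -2.857, 0.0]
wrist_force: [-2.6, 1.4, 6.1]
width: 0.637
```

```bash
python3 -c "
from h import *
j(5)"
```

```text
t 23.58 deg 41.03 [(0.422, 0.037), (0.127, -0.047), (0.027, 0.007), (0.006, 0.035), (0.001, 0.013)]
```

Request:
arm_command --targets "0 0 0 0 0 3 0.5;0 0 0 0 0 6 0.5;0 0 0 0 0 6 0.5"

```text
time: 23.88
tool_pos: [0.5249, 0.0199, 0.0624]
tcp_rot: [-1.453, -2.785, 0.0]
wrist_force: [-3.0, -0.4, 5.7]
width: 0.637
```

```bash
python3 -c "
from h import *
j(4)"
```

```text
t 24.03 deg 35.05 [(0.557, 0.124), (0.326, 0.168), (0.225, 0.205), (0.202, 0.134)]
```

Request:
arm_command --targets "0 0 0 0 0 4 0.5;0 0 0 0 0 8 0.5;0 0 0 0 0 11 0.5;0 0 0 0 0 11 0.5"

```text
time: 24.42
tool_pos: [0.5249, 0.0199, 0.0624]
tcp_rot: [-1.715, -2.632, 0.0]
wrist_force: [-2.6, 0.5, 5.7]
width: 0.633
```

```bash
python3 -c "
from h import *
j(4)"
```

```text
t 24.57 deg 24.01 [(0.296, -0.132), (0.1, -0.066), (-0.065, -0.157), (-0.2, -0.152)]
```

Request:
arm_command --targets "0 0 0 0 0 3 0.5;0 0 0 0 0 3 0.5"

```text
time: 24.78
tool_pos: [0.5249, 0.0199, 0.0624]
tcp_rot: [-1.782, -2.587, 0.0]
wrist_force: [-2.2, 0.4, 6.1]
width: 0.636
```

```bash
python3 -c "
from h import *
j(5);st()"
```

```text
t 24.98 deg 21.02 [(0.394, -0.057), (0.081, -0.072), (-0.017, 0.013), (-0.037, -0.016), (-0.04, -0.017)]
t 25.03 q [-0.009  0.153  2.077 -0.     0.912 -0.376] pos [524.9  19.9  62.4] x [-0.358  0.934  0.   ] z [-2.e-04 -1.e-04 -1.e+00] F [-2.72 -0.06  5.99] T [ 0.109  0.497 -0.064] w 0.634
```

Three clicks are done (at 21° of the 81→−39° travel). Three more.

Request:
arm_command --targets "0 0 0 0 0 3 0.5;0 0 0 0 0 6 0.5;0 0 0 0 0 6 0.5"

```text
time: 25.28
tool_pos: [0.5249, 0.0199, 0.0624]
tcp_rot: [-1.915, -2.49, 0.0]
wrist_force: [-2.3, 0.2, 6.0]
width: 0.635
```

```bash
python3 -c "
from h import *
j(4)"
```

```text
t 25.43 deg 15.02 [(0.38, -0.019), (0.102, -0.095), (0.004, -0.059), (-0.019, -0.012)]
```

Request:
arm_command --targets "0 0 0 0 0 4 0.5;0 0 0 0 0 8 0.5;0 0 0 0 0 11 0.5;0 0 0 0 0 11 0.5"

```text
time: 25.82
tool_pos: [0.5248, 0.0199, 0.0624]
tcp_rot: [-2.146, -2.294, 0.0]
wrist_force: [-3.6, -0.4, 6.3]
width: 0.639
```

```bash
python3 -c "
from h import *
j(4)"
```

```text
t 25.97 deg 4.01 [(0.282, -0.161), (0.034, -0.146), (-0.025, -0.149), (-0.19, -0.222)]
```

Request:
arm_command --targets "0 0 0 0 0 3 0.5;0 0 0 0 0 3 0.5"

```text
time: 26.18
tool_pos: [0.5248, 0.0199, 0.0624]
tcp_rot: [-2.204, -2.239, 0.001]
wrist_force: [-3.8, 0.4, 6.9]
width: 0.637
```

```bash
python3 -c "
from h import *
j(5)"
```

```text
t 26.38 deg 1.03 [(0.416, 0.024), (0.179, 0.045), (0.079, 0.055), (0.054, 0.073), (0.048, 0.076)]
```

Request:
arm_command --targets "0 0 0 0 0 3 0.5;0 0 0 0 0 6 0.5;0 0 0 0 0 6 0.5"

```text
time: 26.68
tool_pos: [0.5248, 0.0199, 0.0624]
tcp_rot: [-2.318, -2.12, 0.001]
wrist_force: [-3.1, -0.1, 6.1]
width: 0.633
```

```bash
python3 -c "
from h import *
j(4)"
```

```text
t 26.83 deg -4.97 [(0.423, -0.037), (0.152, 0.039), (0.054, 0.015), (0.031, 0.069)]
```

Request:
arm_command --targets "0 0 0 0 0 4 0.5;0 0 0 0 0 8 0.5;0 0 0 0 0 11 0.5;0 0 0 0 0 11 0.5"

```text
time: 27.22
tool_pos: [0.5247, 0.0199, 0.0624]
tcp_rot: [-2.511, -1.887, 0.001]
wrist_force: [-3.6, 0.9, 7.7]
width: 0.635
```

```bash
python3 -c "
from h import *
j(4)"
```

```text
t 27.37 deg -15.99 [(0.307, -0.22), (0.055, -0.075), (-0.036, -0.072), (-0.062, -0.094)]
```

Request:
arm_command --targets "0 0 0 0 0 3 0.5;0 0 0 0 0 3 0.5"

```text
time: 27.58
tool_pos: [0.5247, 0.0199, 0.0624]
tcp_rot: [-2.559, -1.822, 0.001]
wrist_force: [-2.6, 0.3, 7.0]
width: 0.637
```

```bash
python3 -c "
from h import *
j(5);st()"
```

```text
t 27.78 deg -18.97 [(0.429, 0.03), (0.155, 0.038), (0.053, 0.026), (0.03, 0.035), (0.026, 0.062)]
t 27.83 q [-0.009  0.153  2.077 -0.     0.913  0.322] pos [524.7  19.9  62.4] x [ 0.325  0.946 -0.   ] z [-7.e-04 -1.e-04 -1.e+00] F [-3.42  0.97  6.69] T [0.068 0.456 0.015] w 0.638
```

Request:
arm_command --targets "0 0 0 0 0 3 0.5;0 0 0 0 0 5 0.5;0 0 0 0 0 5 0.5"

```text
time: 28.08
tool_pos: [0.5247, 0.0199, 0.0624]
tcp_rot: [-2.636, -1.709, 0.001]
wrist_force: [-3.7, -0.2, 6.7]
width: 0.638
```

```bash
python3 -c "
from h import *
j(5)"
```

```text
t 28.28 deg -23.97 [(0.328, -0.006), (0.124, 0.01), (0.053, 0.019), (0.037, 0.044), (0.034, 0.067)]
```

Request:
arm_command --targets "0 0 0 0 0 4 0.5;0 0 0 0 0 4 0.5"

```text
time: 28.5
tool_pos: [0.5246, 0.0199, 0.0624]
tcp_rot: [-2.695, -1.614, 0.001]
wrist_force: [-3.2, -0.4, 6.8]
width: 0.636
```

```bash
python3 -c "
from h import *
j(5)"
```

```text
t 28.7 deg -27.95 [(0.631, 0.06), (0.332, 0.156), (0.203, 0.189), (0.173, 0.088), (0.167, 0.167)]
```

Request:
arm_command --targets "0 0 0 0 0 4 0.5;0 0 0 0 0 4 0.5"

```text
time: 28.92
tool_pos: [0.5246, 0.0199, 0.0624]
tcp_rot: [-2.75, -1.519, 0.001]
wrist_force: [-4.1, 0.8, 6.7]
width: 0.638
```

```bash
python3 -c "
from h import *
j(5)"
```

```text
t 29.12 deg -31.99 [(0.558, -0.028), (0.281, 0.034), (-0.039, -0.181), (-0.258, -0.204), (0.014, -0.01)]
```

Request:
arm_command --targets "0 0 0 0 0 4 0.5;0 0 0 0 0 4 0.5"

```text
time: 29.33
tool_pos: [0.5245, 0.0199, 0.0624]
tcp_rot: [-2.801, -1.421, 0.001]
wrist_force: [-3.2, 1.0, 5.3]
width: 0.637
```

```bash
python3 -c "
from h import *
j(5)"
```

```text
t 29.53 deg -35.99 [(0.289, -0.246), (0.065, -0.167), (-0.029, -0.125), (-0.084, -0.151), (-0.11, -0.118)]
```

Request:
arm_command --targets "0 0 0 0 0 3 0.5;0 0 0 0 0 3 0.5"

```text
time: 29.75
tool_pos: [0.5246, 0.02, 0.0624]
tcp_rot: [-2.836, -1.35, 0.001]
wrist_force: [-3.4, 0.7, 6.9]
width: 0.635
```

```bash
python3 -c "
from h import *
j(5);st()"
```

```text
t 29.95 deg -38.98 [(0.412, -0.07), (0.107, -0.036), (0.009, -0.022), (-0.012, -0.018), (-0.016, -0.075)]
t 30.0 q [-0.009  0.153  2.077 -0.     0.913  0.671] pos [524.6  20.   62.4] x [ 0.629  0.777 -0.001] z [-9.e-04 -0.e+00 -1.e+00] F [-3.44 -0.35  6.74] T [0.132 0.545 0.031] w 0.633
```

Six clicks are done, each with its own resist, pull and settle phases, and the residual torque is about 0 at the end. I'll release and lift.

Request:
arm_command --targets "0 0 0 0 0 0 0.85;0 0 0 0 0 0 0.85;0 0 0 0 0 0 0.85;0 0 -15 0 0 0 0.85;0 0 -45 0 0 0 0.85;0 0 -80 0 0 0 0.85;0 0 -80 0 0 0 0.5;0 0 -80 0 0 0 0;0 0 -80 0 0 0 0" --newtons 40

```text
time: 30.75
tool_pos: [0.525, 0.0199, 0.1418]
tcp_rot: [2.835, 1.352, 0.0]
wrist_force: [-0.5, -0.2, -0.5]
width: 0.434
```

```bash
python3 -c "
from h import *
st();print(rel([.547,-.0726,.11]))"
```

```text
t 30.75 q [-0.009  0.056  2.016 -0.     1.069  0.671] pos [525.   19.9 141.8] x [0.629 0.777 0.   ] z [ 3.e-04 -1.e-04 -1.e+00] F [-0.45 -0.22 -0.5 ] T [ 0.057 -0.02  -0.01 ] w 0.434
[-58.00526655  75.33038363  31.81707217]
```

Request:
arm_command --targets "-29 37.5 0 0 0 0 0;-58 75.5 0 0 0 0 0;-58 75.5 0 0 0 0 0;-58 75.5 15 0 0 0 0;-58 75.5 30 0 0 0 0;-58 75.5 30 0 0 0 0;-58 75.5 30 0 0 0 0"

```text
time: 31.33
tool_pos: [0.5449, -0.0723, 0.1094]
tcp_rot: [-2.833, -1.35, 0.007]
wrist_force: [0.4, -0.1, -0.3]
width: -0.004
```

```bash
python3 -c "
from h import *
p,_=bot.read_camera('scene');t,_=bot.read_camera('top')
st();print(rel([.547,-.0726,.07]))
cv2.imwrite('pics/s4z.png',cv2.resize(p[100:280,140:380],None,fx=3,fy=3))
cv2.imwrite('pics/t4z.png',cv2.resize(t[120:300,140:380],None,fx=3,fy=3))"
```

```text
t 31.43 q [-0.177  0.139  1.987  0.     1.017  0.504] pos [546.8 -72.3 111.6] x [ 0.629  0.777 -0.   ] z [-1.e-03  2.e-04 -1.e+00] F [ 0.65 -0.32 -0.76] T [-0.043 -0.03   0.003] w -0.002
[-0.07764625  0.32091887 41.60742094]
```

View pics/s4z.png

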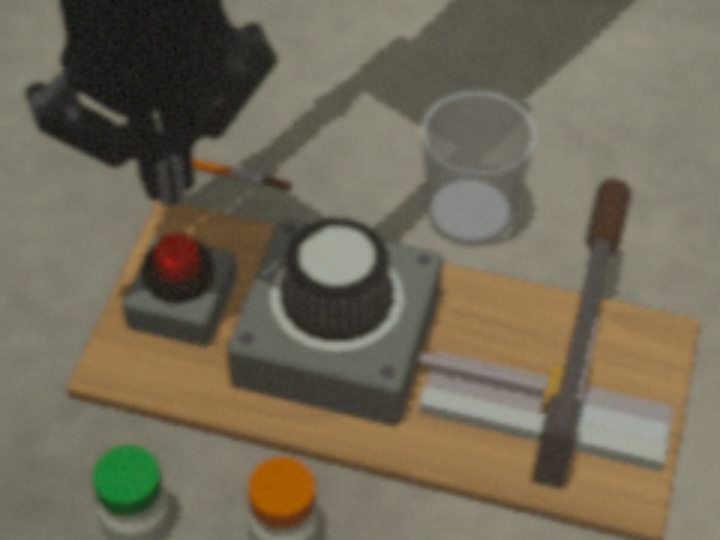

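View pics/t4z.png

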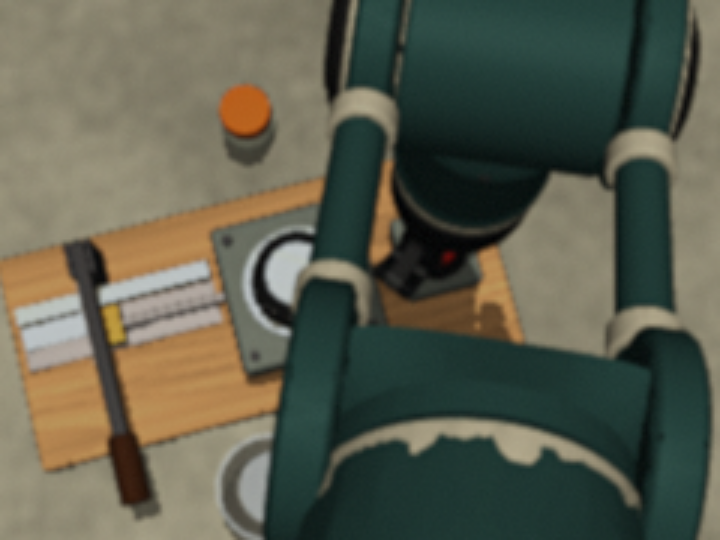

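Scene crop: the shut fingers at (170,190) sit above the red button at (180,255), and the dial, jars, cup and brush are undisturbed. In the top view the arm hides most of the button side. Now I descend.

Request:
arm_command --targets "0 0 20 0 0 0 0;0 0 35 0 0 0 0;0 0 45 0 0 0 0;0 0 45 0 0 0 0;0 0 45 0 0 0 0"

```text
time: 31.85
tool_pos: [0.547, -0.0724, 0.067]
tcp_rot: [-2.835, -1.353, 0.001]
wrist_force: [0.6, 0.3, 0.8]
width: 0.001
```

```bash
python3 -c "
from h import *
bot.read_camera('scene');st()"
```

```text
t 31.9 q [-0.177  0.193  2.017 -0.     0.931  0.504] pos [547.7 -72.5  67.7] x [0.629 0.777 0.   ] z [ 8.e-04 -2.e-04 -1.e+00] F [-0.24 -0.72 -0.08] T [ 0.04  -0.01  -0.002] w 0.002
```

Request:
arm_command --targets "0 0 2 0 0 0 0;0 0 4 0 0 0 0;0 0 4 0 0 0 0"

```text
time: 32.15
tool_pos: [0.5482, -0.0728, 0.0638]
tcp_rot: [2.834, 1.352, 0.003]
wrist_force: [0.9, -0.4, 2.6]
width: -0.002
```

```bash
python3 -c "
from h import *
bot.read_camera('scene');st()"
```

```text
t 32.2 q [-0.177  0.198  2.02   0.     0.922  0.504] pos [548.2 -72.8  63.9] x [0.629 0.777 0.001] z [ 2.1e-03 -3.0e-04 -1.0e+00] F [0.07 0.76 1.86] T [ 0.028 -0.117 -0.035] w -0.005
```

Request:
arm_command --targets "0 0 1 0 0 0 0;0 0 2 0 0 0 0;0 0 2 0 0 0 0"

```text
time: 32.45
tool_pos: [0.5482, -0.0728, 0.0616]
tcp_rot: [2.835, 1.352, 0.003]
wrist_force: [1.6, -0.1, 3.9]
width: -0.0
```

```bash
python3 -c "
from h import *
bot.read_camera('scene');st()"
```

```text
t 32.5 q [-0.177  0.201  2.021  0.     0.918  0.504] pos [548.1 -72.8  61.6] x [0.629 0.777 0.001] z [ 2.e-03 -3.e-04 -1.e+00] F [2.47 1.7  3.31] T [-0.031 -0.327  0.07 ] w -0.001
```

Request:
arm_command --targets "0 0 1 0 0 0 0;0 0 2 0 0 0 0;0 0 2 0 0 0 0"

```text
time: 32.75
tool_pos: [0.5481, -0.0728, 0.0594]
tcp_rot: [2.835, 1.352, 0.003]
wrist_force: [3.2, -0.6, 5.1]
width: -0.001
```

```bash
python3 -c "
from h import *
bot.read_camera('scene');st()"
```

```text
t 32.8 q [-0.177  0.204  2.022  0.     0.914  0.504] pos [548.1 -72.8  59.5] x [0.629 0.777 0.001] z [ 1.9e-03 -3.0e-04 -1.0e+00] F [2.47 0.02 4.18] T [ 0.034 -0.573 -0.008] w -0.001
```

The force rises 0.8 N/mm from contact at z≈65.5 mm, so travel is now about 6 mm. I'll press 3 mm more, then release.

Request:
arm_command --targets "0 0 1 0 0 0 0;0 0 2 0 0 0 0;0 0 3 0 0 0 0;0 0 3 0 0 0 0;0 0 3 0 0 0 0"

```text
time: 33.22
tool_pos: [0.5481, -0.0728, 0.0567]
tcp_rot: [2.835, 1.352, 0.002]
wrist_force: [2.2, -0.8, 5.8]
width: 0.002
```

```bash
python3 -c "
from h import *
F=[]
for i in range(3): bot.read_camera('scene');F.append(bot.read_state()['wrist_force'][2])
print(F);st()"
```

```text
[np.float64(5.630845328753449), np.float64(6.101952620126974), np.float64(6.596803136242466)]
t 33.37 q [-0.177  0.207  2.024  0.     0.909  0.504] pos [548.1 -72.8  56.7] x [0.629 0.777 0.001] z [ 1.9e-03 -3.0e-04 -1.0e+00] F [2.76 0.7  6.6 ] T [ 0.002 -0.471  0.005] w -0.002
```

Request:
arm_command --targets "0 0 0.5 0 0 0 0;0 0 1.2 0 0 0 0;0 0 1.2 0 0 0 0;0 0 1.2 0 0 0 0"

```text
time: 33.7
tool_pos: [0.5481, -0.0728, 0.0556]
tcp_rot: [2.835, 1.352, 0.003]
wrist_force: [1.5, -0.1, 6.7]
width: -0.003
```

```bash
python3 -c "
from h import *
F=[]
for i in range(4): bot.read_camera('scene');F.append(round(bot.read_state()['wrist_force'][2],2))
print(F);st()"
```

```text
[np.float64(7.14), np.float64(6.92), np.float64(6.98), np.float64(6.51)]
t 33.9 q [-0.177  0.209  2.024  0.     0.906  0.504] pos [548.2 -72.8  55.6] x [0.629 0.777 0.001] z [ 1.9e-03 -3.0e-04 -1.0e+00] F [3.52 0.58 6.51] T [ 0.037 -0.419  0.025] w 0.004
```

Request:
arm_command --targets "0 0 -2 0 0 0 0;0 0 -5 0 0 0 0;0 0 -9 0 0 0 0;0 0 -14 0 0 0 0;0 0 -30 0 0 0 0;0 0 -60 0 0 0 0;0 0 -100 0 0 0 0;0 0 -130 0 0 0 0;0 0 -130 0 0 0 0;0 0 -130 0 0 0 0"

```text
time: 34.73
tool_pos: [0.5474, -0.0728, 0.1864]
tcp_rot: [2.835, 1.352, 0.002]
wrist_force: [-0.7, -0.4, -0.2]
width: -0.002
```

```bash
python3 -c "
from h import *
st();print(rel([.30,-.35,.2]))"
```

```text
t 34.73 q [-0.177  0.065  1.919 -0.     1.156  0.504] pos [547.4 -72.8 186.4] x [0.629 0.777 0.001] z [ 1.7e-03 -4.0e-04 -1.0e+00] F [-0.68 -0.4  -0.18] T [ 0.03  -0.018  0.015] w -0.002
[-371.10993411  -17.73789879  -13.93472024]
```

Request:
arm_command --targets "-270 80 0 0 0 0 0;-270 80 0 0 0 0 0;-270 80 0 0 0 0 0;-270 80 0 0 0 0 0;-270 80 0 0 0 0 0;-270 80 0 0 0 0 0;-270 80 0 0 0 0 0;-270 80 0 0 0 0 0;-270 80 0 0 0 0 0;-270 80 0 0 0 0 0"

```text
time: 35.57
tool_pos: [0.4379, -0.3314, 0.1823]
tcp_rot: [-2.832, -1.349, 0.003]
wrist_force: [-0.3, -0.5, 0.0]
width: -0.003
```

```bash
python3 -c "
from h import *
p,_=bot.read_camera('scene');t,_=bot.read_camera('top')
st()
o=cv2.imread('pics/scene0.png');o2=cv2.imread('pics/top0.png')
f=lambda im,a,b,c,d:cv2.resize(im[a:b,c:d],None,fx=1.6,fy=1.6)
cv2.imwrite('pics/cmp.png',np.vstack([np.hstack([f(o,120,300,150,390),f(p,120,300,150,390)]),np.hstack([f(o2,120,300,130,370),f(t,120,300,130,370)])]))"
```

```text
t 35.67 q [-0.692  0.066  1.924  0.     1.155 -0.012] pos [ 439.1 -331.   183.3] x [0.628 0.778 0.   ] z [-0.0021  0.0023 -1.    ] F [ 0.11 -0.51 -0.57] T [-0.02  -0.023 -0.019] w 0.001
```

View pics/cmp.png

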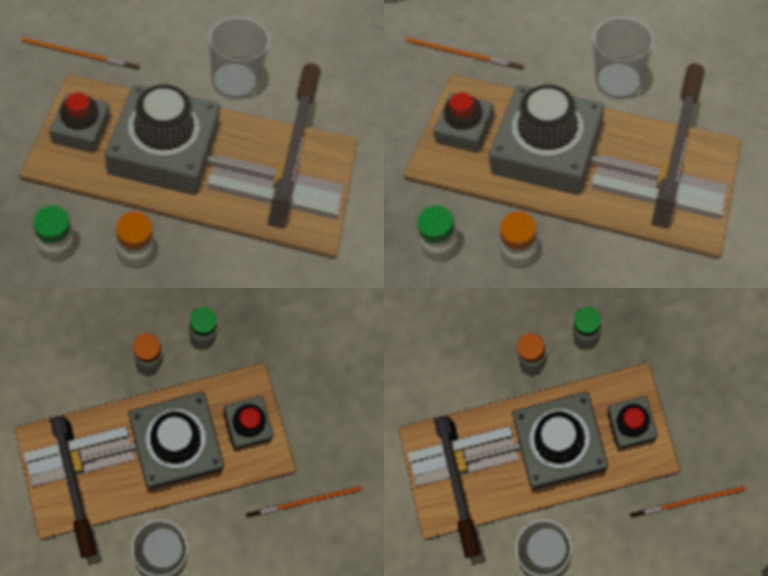

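Compared before (left) and after (right): the jars, cup, brush and cutter are in the same places, the button is back up, and the robot is clear. I'm handing in.

```bash
python3 -c "
from h import *
print(bot.finish_job())"
```

```text
the job is handed in; nothing more can be done
None
```

The cutter should now be set to length six, and I handed the job in at about 36 s of the 72 s allowed.

- **Zero stop:** I turned the dial counter-clockwise until the torque climbed to a settled peak of about 0.44 N m, which no click reaches. That came at the fourth notch from the start. I then let go so the dial sprang back into the zero notch, and took a fresh grip.
- **Six clicks:** I turned clockwise 120° in six checked steps of 20°. The torque swung into the pull-in before each notch and was back near zero there, ending at -0.02 N m.
- **Lock button:** I pressed it with about 7 N, roughly 8.6 mm of travel by its spring rate, and released it.
- **Last pictures:** The button is up, the jars, cup, brush and cutter have not visibly moved, and the robot is touching nothing.

**Checks that were less clean:**
- **First stop contact:** At 40 N grip the torque reached 0.30 N m and then dropped. I took that as the pads slipping, so I raised the grip to 75 N and felt for the stop again. Readings wavered there too before reaching 0.44.
- **Torque shape between clicks:** It varied by up to about 0.2 N m at the same point in different clicks. The count rests on the 120° turned and the torque swing at each notch. The dial has no mark, and I did not measure the brass length stop because its movement is too small for the cameras.

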